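# Draw the tester's sprung rod to the red mark and hold it there

### The job

On the white tensile tester, first pull the scale blade out by its blue tab all the way to its stop and let go of it; its brake keeps it out. Then take the black grip of the telescoping rod, draw the rod out against its spring until its pointer lies within the red band on the blade, and finish while still holding it steadily there with the gripper. Leave the two test weights, the spare clamp and the jar where they are.

Things in the scene. Friction and masses are not known exactly. Their poses are not given: they have to be found in the camera images.
- tester: White tensile tester, fixed. Origin on the bench under its bed; x along its length, z up; all is pulled to its -x. Sizes in mm: base x -230 to 290, y -100 to 100, top (bed) 60 high; head x 90 to 290, 140 high; panel on it x 115 to 285, up to 275 high. Fixed outer tube (22 diameter, axis y 40, z 82) juts from the head to x 60; the rod slides in it.
- blade (a joint): Pull-out of the scale blade in m: 0 in, 0.120 at its rigid stop; starts at 0 to 0.020. Flat aluminium blade, 30 mm wide, black ticks, top 66 mm above the bench, along the bed at the tester's y = -40 mm. Pulling takes about 6 N of brake plus a return spring (up to 3 N); the brake is stronger, so it stays where it is left.
- blade_tab (a point): Grasp point on the blue upright tab at the blade's free end, 105 mm above the bench. Tab 12 thick along the tester's x, 36 wide along y, from 66 to 122 above the bench. At the tester's x = -60 - blade, y = -40 mm. Axes as the tester's.
- rod (a joint): Draw-out of the telescoping rod in m: 0 fully in (it starts there, and its spring takes it back when let go), 0.140 at its end. The spring pulls with 3.6 N at 0 and 60 N per m more (about 8 to 11 N at the mark).
- rod_grip (a point): Grasp point on the black upright grip at the rod's outer end, 120 mm above the bench. Grip 24 x 24 mm square, sides along the tester's x and y, from 64 to 140 above the bench. At the tester's x = 15 - rod, y = 40 mm. The steel inner rod (12 diameter, axis 82 above the bench) runs from it to +x into the outer tube. Axes as the tester's.
- pointer (a point): Tip of the thin black pointer arm (3 mm wide) that sticks out sideways from the foot of the black grip over the blade; 73 mm above the bench, at the same tester x as the grip's centre, y = -35 mm. Moves with the rod. Axes as the tester's.
- mark (a point): Middle of the red band (10 mm long along the tester's x, 34 wide) across the blade's top, 67 mm above the bench, at the tester's y = -40 mm; it moves with the blade. Its place on the blade differs each time: with the blade at its stop it lies 70 to 120 mm to -x of the pointer's rest place. Axes as the tester's.
- weight_a: Brass test weight, 38 diameter, 50 high, loose on the bench beyond the tester's -x end; origin under its centre. Leave alone.
- weight_b: Steel test weight, 30 diameter, 38 high, loose beside the brass one; origin under its centre. Leave alone.
- clamp: Spare aluminium clamp jaw with a black knob, 50 x 40 and 80 high, loose on the bench along the tester's -y side; origin under its centre. Leave alone.
- jar: Clear jar with a grey cap, 60 diameter, 85 high, loose on the bench to the robot's right; origin under its centre. Leave alone.

How it is judged:
On the way, in this order (a step that is already met when the one before it is completed fails the run):
1. the scale blade is out at its stop while the rod is still in (value of joint blade above 0.115 m and value of joint rod below 0.015 m), for 0.2 s.
2. the blade has been let go and stays at its stop, the rod still in (value of joint blade above 0.114 m and value of joint rod below 0.015 m and contact force between the fingers and blade below 0.1 N), for 0.2 s.
3. the rod is held by the gripper with its pointer within the red band (x of pointer in the frame of mark between -0.005 and 0.005 m and value of joint blade above 0.114 m and contact force between the fingers and rod above 2 N), for 0.5 s.
At the end, for the whole second after the job is handed in: Pointer within 5 mm of the middle of the red band along the blade; blade within 6 mm of its stop, untouched; the fingers press on the rod with over 2 N and the rod is still (under 10 mm/s); weights, clamp and jar within 20 mm of its start; through the last second, still holding (all of step 3 and velocity of joint rod between -0.01 and 0.01 m/s and contact force between the arm and blade below 0.5 N and distance of each of weight_a, weight_b, clamp, jar from where it was at the start of the episode below 0.02 m); the arm keeps its last pose, push and grip.
It fails at once if a test weight, the clamp or the jar is pushed more than 20 mm from its place (distance of any of weight_a, weight_b, clamp, jar from where it was at the start of the episode above 0.02 m).
It also fails if it takes over 56 s, if anything falls off the work surface, if the arm or the gripper's body presses on something with over 40 N, if the wrist force passes 120 N, or if a joint passes its speed limit or range.

### The arm

A 6-joint arm with a two-finger parallel gripper is mounted at the origin on the work surface. World frame = base frame: x ahead of the robot, y to its left, z up, the work surface at z = 0. Lengths are in m, angles in rad, forces in N, time in s.
With the tool pointing down it reaches from about 0.3 to 0.95 m from the base axis. Payload 3.1 kg.
Tool frame: the origin (TCP) lies on the mounting face of the last link; the fingertips stand arm.nose_length ahead of it and the grasp point (between the pads) lies 155 mm ahead of it (arm.nose_length is the distance from the TCP to the fingertips, in m); y points along the fingers, x is the direction in which the jaws open and shut, and the axes are right-handed (so a half turn about y gives the same grasp; the last joint's range is limited). The gripper opens to 85 mm and grips with 20 to 120 N. Pads are 22 mm wide; open, the fingers measure 114 mm over their backs; the gripper's body (76 mm by 85 mm) begins 54 mm behind the grasp point. The pads swing forward as they close: fully open they stand 13 mm farther back than shut.
Start: joints at [-1.18, 0.308, 1.634, -0, 1.2, -0.07], TCP at [0.278, -0.56, 0.405] pointing down, gripper open.
Joint ranges: [-3.06, 3.06], [-0.79, 1.96], [0.05, 2.63], [-1.19, 4.34], [0.05, 2.64], [-2.94, 2.94]. Speed limits (rad/s): [2.79, 2.79, 3.14, 3.14, 3.14, 3.14].

### API

Orientations are given as a unit quaternion [w, x, y, z].
In Python, from bench import arm gives the robot as it stands.
- The arm moves only by the tool servo_tool, never from a script. Its argument "commands" is one flat list of numbers, 7 for each row, row after row: the finger opening in mm, from 0 to 85.4, then the shift along the tool's x, y, z in mm, then the turn, a rotation vector about the tool's x, y, z in degrees. In form: [gripper, x, y, z, rx, ry, rz, gripper, x, y, z, rx, ry, rz, ...]. A call has exactly 5 rows; each row shifts and turns the pose as measured when the row begins, along the tool's axes as they then stand; what a row does not reach is not made up. A row lasts 1/8 s, in which the tool goes at most 62.5 mm and 10.7 degrees, less where a joint would pass 70% of its speed; a pose out of reach is approached as far as the arm can. A call with a gripper value outside its range is refused whole. The fingers move at their own pace and stop on an object; "grip_force" is the grip in N (left out, the last holds). Time passes only in rows, so rows that do not move let the fingers close, or fill a call up. It gives the time, the measured TCP pose, the force and the opening at its end, in the units of the state.
- arm.state(): the state, without advancing time (a new reading comes with each control period).
- arm.get_image(name): name is "scene" or "top" or "wrist"; returns a dict with "pixels" (480x640x3 uint8, red, green, blue), "z_map" (480x640 float32, m along the optical axis (not along the pixel's ray), 0 where there is no reading), "intrinsics" (3x3 intrinsics, pixels), "T" (4x4, takes a point from camera to world coordinates); the wrist camera has in their place "hand_eye" (4x4, takes a point from camera to tool coordinates, whose origin is the TCP and whose axes are the tool frame's). Camera axes: x right, y down, z forward; pixel columns grow to the right and rows downward; lengths in m; the calibration is good to about 2 mm. The wrist camera is an equidistant fisheye: a pixel r from the principal point sees the ray r / f radians off the axis. A picture is of the moment at which its call begins: read the wrist's pose just before it.
- arm.job_done(): hands the job in, once; it reports no verdict.
The state is a dict: "t": time; "joints": joint angles; "joint_vel": joint speeds; "joint_efforts": joint torques, N m; "tcp_pos": TCP position; "orientation": TCP orientation; "force": force on the tool from outside, world axes, zero at the start; "wrist_torque": the same for the moment, N m; "grip_width": finger opening in m.
Only numpy, scipy, OpenCV 4.12 (cv2) and the standard library are available. Lean on these libraries where they do the work, as an engineer would, in place of code of your own. Each camera call takes 0.05 s, during which the arm holds its last target.

## Working session

There is one attempt and no reset: what is moved stays moved. The work goes in short steps, Python scripts to look and compute and a tool call to move; the robot and the scene stay as the last step left them, time stands still between calls to the robot, and variables do not carry over. Pictures are saved under pics/ and viewed, and the job is handed in when it is done.

Besides the shell and the picture viewer there is one more tool, called by a JSON object that holds its "fn" and its "kwargs". servo_tool: Moves the arm, as the interface text tells. Its arguments: {"type":"object","properties":{"commands":{"type":"array"},"grip_force":{"type":"number"}},"required":["commands"]}

```bash
mkdir -p pics; ls; python3 - <<'E'
from bench import arm
import cv2,numpy as np
print(arm.state(), arm.nose_length)
for n in ["scene","top"]:
    d=arm.get_image(n); cv2.imwrite(f"pics/{n}0.png",d["pixels"][:,:,::-1]); np.savez(f"{n}0.npz",**d)
    print(n,d["intrinsics"],d["T"])
E
```

```text
pics
{'t': 0.0, 'joints': array([-1.17970536e+00,  3.09015038e-01,  1.63521631e+00, -6.41280558e-06,
        1.19970750e+00, -6.96987820e-02]), 'joint_vel': array([ 0.00128133, -0.00109912, -0.00049331,  0.0007583 ,  0.00063087,
       -0.00073501]), 'joint_efforts': array([-2.56556550e-04, -4.15248477e+01, -2.76664925e+01, -2.23007723e-04,
        1.01490860e-02, -3.73123132e-07]), 'tcp_pos': array([ 0.27771917, -0.55942298,  0.40342619]), 'orientation': array([ 0.60145259, -0.60048573,  0.37328028, -0.37193212]), 'force': array([-0.26017466, -0.1584544 ,  0.15199687]), 'wrist_torque': array([0.04608974, 0.01087893, 0.02726592]), 'grip_width': 0.08538618352865765} 0.1734
scene [[595.23257605   0.         309.79113149]
 [  0.         595.23257605 238.62471944]
 [  0.           0.           1.        ]] [[ 0.18315302  0.51825078 -0.8353868   1.53222503]
 [ 0.98274984 -0.07435142  0.16933583 -0.30143749]
 [ 0.02564623 -0.85199061 -0.52292856  0.69409029]
 [ 0.          0.          0.          1.        ]]
top [[575.93429929   0.         319.72339385]
 [  0.         575.93429929 234.05172167]
 [  0.           0.           1.        ]] [[-0.01705507 -0.99927761  0.03396148  0.53631641]
 [-0.99969088  0.01642789 -0.01866174 -0.10316894]
 [ 0.01809034 -0.03426926 -0.9992489   1.20149053]
 [ 0.          0.          0.          1.        ]]
```

View pics/scene0.png

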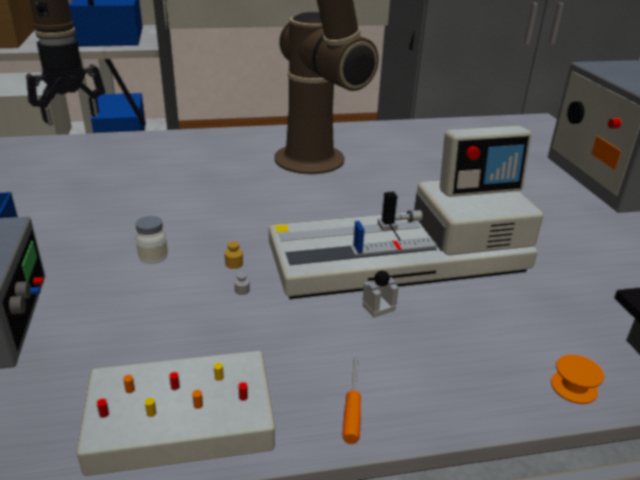

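View pics/top0.png

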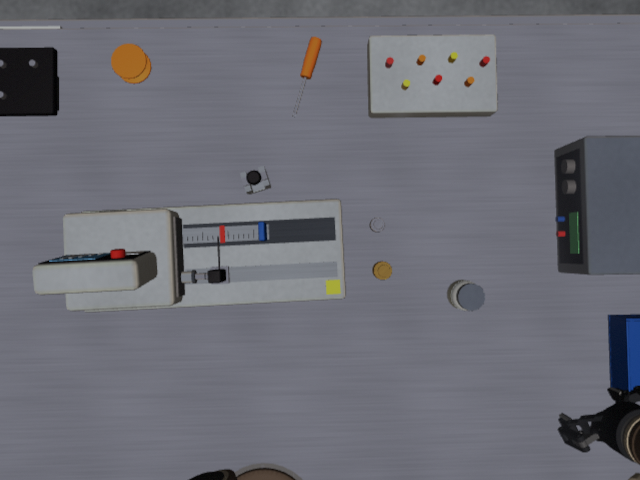

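The top view shows the tester with its -x end at image right (about px 342, 250). The blue tab is at (263, 231), the black grip at (216, 276) and the red band at (222, 234). The clamp is at (255, 179). Next I'll measure these.

```bash
cat > h.py <<'E'
import numpy as np,cv2
def cast(d,uv,z):
    K,T=d["intrinsics"],d["T"]; r=T[:3,:3]@np.linalg.inv(K)@np.array([uv[0],uv[1],1.]); o=T[:3,3]
    return o+r*(z-o[2])/r[2]
def blobs(m,minA=8):
    n,l,s,c=cv2.connectedComponentsWithStats(m.astype(np.uint8)); return [(s[i],c[i],l==i) for i in range(1,n) if s[i][4]>=minA]
E
python3 - <<'E'
from h import *
d=dict(np.load("top0.npz")); p=d["pixels"]; 
h=cv2.cvtColor(p,cv2.COLOR_RGB2HSV); H,S,V=[h[...,i].astype(int) for i in range(3)]
box=np.zeros(p.shape[:2],bool); box[190:320,170:360]=1
W=d["T"]; 
# world points from depth
Kin=np.linalg.inv(d["intrinsics"]); vv,uu=np.mgrid[:480,:640]
P=(np.stack([uu,vv,np.ones_like(uu)],-1)@Kin.T)*d["z_map"][...,None]; P=P@W[:3,:3].T+W[:3,3]
m={"blue":box&(H>100)&(H<130)&(S>120),"red":box&((H<8)|(H>172))&(S>140),"black":box&(V<45),"yellow":box&(H>20)&(H<35)&(S>120)}
for k,mm in m.items():
    for s,c,l in blobs(mm): print(k,s,c,"z",np.percentile(P[l][:,2],[5,50,95]).round(4), "mean",P[l].mean(0).round(4))
# bed: depth z 0.055..0.065
bed=(abs(P[...,2]-0.06)<0.006); bed[:,:165]=0
b=max(blobs(bed),key=lambda t:t[0][4]); r=cv2.minAreaRect(cv2.findContours(b[2].astype(np.uint8),0,2)[0][0].reshape(-1,2)); print(b[0],r,cv2.boxPoints(r))
for q in cv2.boxPoints(r): print(cast(d,q,0.06))
E
```

```text
blue [258 222   9  19 146] [261.97945205 231.01369863] z [0.0774 0.1211 0.1245] mean [ 0.5805 -0.0154  0.1228]
red [220 225   5  18  83] [221.87951807 234.03614458] z [0.0638 0.0681 0.0712] mean [0.578  0.0678 0.0676]
black [176 217   8  80 387] [179.39018088 253.99224806] z [0.0711 0.0933 0.1119] mean [0.5403 0.145  0.0954]
black [265 223   1  12  12] [265.  228.5] z [0.0769 0.0942 0.0991] mean [ 0.5865 -0.0187  0.0918]
black [208 268  18  15 206] [216.61165049 275.49514563] z [0.0861 0.1389 0.1429] mean [0.4995 0.0673 0.1405]
black [193 271   3   7  10] [194.1 273.2] z [0.0785 0.0907 0.0945] mean [0.5029 0.1187 0.0887]
yellow [326 280  14  14 184] [332.77173913 286.40217391] z [0.0577 0.0613 0.0647] mean [ 0.4716 -0.1482  0.0676]
[  165   199   181   110 14393] ((252.78280639648438, 253.3890380859375), (100.70745849609375, 180.66165161132812), 87.21697998046875) [[160.11366 207.48059]
 [340.56223 198.7088 ]
 [345.45197 299.2975 ]
 [165.00339 308.06927]]
[0.63284497 0.1901229  0.06      ]
[ 0.64475756 -0.16713572  0.06      ]
[ 0.44520266 -0.17316192  0.06      ]
[0.43458376 0.1820679  0.06      ]
```

```bash
python3 - <<'E'
import cv2
a=cv2.imread("pics/top0.png")[190:320,160:360]; cv2.imwrite("pics/topcrop.png",cv2.resize(a,(800,520),interpolation=2))
E
```

```text
(no output)
```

View pics/topcrop.png

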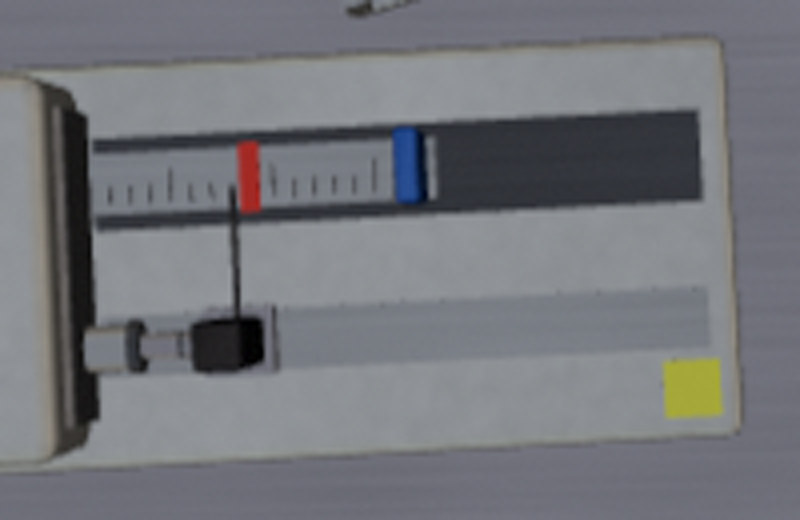

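```bash
cat >> h.py <<'E'
from scipy.spatial.transform import Rotation as Ro
def rot(q): return Ro.from_quat([q[1],q[2],q[3],q[0]])
YAW=np.arctan2(0.9995,-0.0316)
EX=np.array([-0.0316,0.9995,0]); EY=np.array([-0.9995,-0.0316,0])
def Rt():  # tool x = tester -x, y down
    x=-EX; y=np.array([0,0,-1.]); return Ro.from_matrix(np.stack([x,y,np.cross(x,y)],1))
def plan(st,goal,n,Rg=None):
    "goal: grasp point in world; prints n rows in tool axes"
    R=rot(st["orientation"]); Rg=Rg or Rt(); p=np.array(st["tcp_pos"]); g=np.array(goal)-0.155*Rg.as_matrix()[:,1]
    dr=(R.inv()*Rg).as_rotvec()/n; dp=(g-p)/n
    print("grasp now",(p+0.155*R.as_matrix()[:,1]).round(4),"dp",((g-p)*1e3).round(1),"turn",np.degrees(dr*n).round(2))
    for i in range(n):
        print((R.inv().apply(dp)*1e3).round(1),np.degrees(dr).round(2)); R=R*Ro.from_rotvec(dr)
E
python3 - <<'E'
from h import *; from bench import arm
d=dict(np.load("top0.npz")); print(cast(d,(261.2,231),.122),cast(d,(214.5,275.5),.14),cast(d,(467,296),.085),cast(d,(377,225),.03),cast(d,(382,270),.05))
plan(arm.state(),[.58,-.0145,.20],15)
E
```

```text
[ 0.58052407 -0.01383077  0.122     ] [0.49952135 0.07127574 0.14      ] [ 0.44921295 -0.40796534  0.085     ] [ 0.59268761 -0.24223159  0.03      ] [ 0.50145831 -0.2480332   0.05      ]
grasp now [ 0.2776 -0.5592  0.2486] dp [302.3 545.  -48.6] turn [ 2.000e-02  2.459e+01 -1.200e-01]
[-23.6   3.3  34.2] [ 0.    1.64 -0.01]
[-24.5   3.3  33.5] [ 0.    1.64 -0.01]
[-25.5   3.3  32.8] [ 0.    1.64 -0.01]
[-26.4   3.3  32.1] [ 0.    1.64 -0.01]
[-27.3   3.3  31.3] [ 0.    1.64 -0.01]
[-28.2   3.3  30.5] [ 0.    1.64 -0.01]
[-29.1   3.3  29.7] [ 0.    1.64 -0.01]
[-29.9   3.3  28.8] [ 0.    1.64 -0.01]
[-30.7   3.3  28. ] [ 0.    1.64 -0.01]
[-31.5   3.3  27.1] [ 0.    1.64 -0.01]
[-32.3   3.3  26.2] [ 0.    1.64 -0.01]
[-33.    3.3  25.2] [ 0.    1.64 -0.01]
[-33.7   3.3  24.3] [ 0.    1.64 -0.01]
[-34.4   3.2  23.3] [ 0.    1.64 -0.01]
[-35.1   3.2  22.3] [ 0.    1.64 -0.01]
```

{"fn": "servo_tool", "kwargs": {"commands": [85,-23.6,3,34,0,1.6,0,85,-24.5,3,33.5,0,1.6,0,85,-25.5,3,33,0,1.6,0,85,-26.5,3,32,0,1.6,0,85,-27.5,3,31,0,1.6,0], "grip_force": 40}}

```text
t: 0.72
tcp_pos: [0.3789, -0.3747, 0.3857]
orientation: [0.572, -0.571, 0.418, -0.415]
force: [0.4, -0.0, 0.4]
grip_width: 0.0849
```

{"fn": "servo_tool", "kwargs": {"commands": [85,-28,3,30.5,0,1.6,0,85,-29,3,29.5,0,1.6,0,85,-30,3,29,0,1.6,0,85,-30.5,3,28,0,1.6,0,85,-31.5,3,27,0,1.6,0]}}

```text
t: 1.35
tcp_pos: [0.4827, -0.1871, 0.3688]
orientation: [0.54, -0.539, 0.46, -0.454]
force: [-0.5, -0.5, -0.7]
grip_width: 0.085
```

```bash
python3 - <<'E'
from h import *; from bench import arm
s=arm.state(); print(s["t"],s["joints"])
plan(s,[.5805,-.0138,.20],10)
E
```

```text
1.35 [-0.45498682  0.14310348  1.91467876  0.00404065  1.09128162  0.94860057]
grasp now [ 0.4819 -0.1861  0.2138] dp [ 97.8 173.3 -13.8] turn [ 0.26  7.66 -0.4 ]
[-15.5   1.4  12.5] [ 0.03  0.77 -0.04]
[-15.6   1.4  12.3] [ 0.03  0.77 -0.04]
[-15.8   1.4  12.1] [ 0.03  0.77 -0.04]
[-16.    1.4  11.9] [ 0.03  0.77 -0.04]
[-16.1   1.4  11.7] [ 0.03  0.77 -0.04]
[-16.3   1.4  11.4] [ 0.03  0.77 -0.04]
[-16.4   1.4  11.2] [ 0.03  0.77 -0.04]
[-16.6   1.4  11. ] [ 0.03  0.77 -0.04]
[-16.7   1.4  10.8] [ 0.03  0.77 -0.04]
[-16.9   1.4  10.6] [ 0.03  0.77 -0.04]
```

{"fn": "servo_tool", "kwargs": {"commands": [85,-31,2.8,25,0,1.5,0,85,-31.5,2.8,24,0,1.5,0,85,-32,2.8,23,0.2,1.5,-0.3,85,-33,2.8,22,0,1.5,0,85,-33,2.8,22,0,1.5,0]}}

```text
t: 1.98
tcp_pos: [0.5815, -0.0078, 0.3524]
orientation: [-0.507, 0.508, -0.494, 0.491]
force: [0.1, -0.2, 1.0]
grip_width: 0.085
```

```bash
python3 - <<'E'
from h import *; from bench import arm
s=arm.state(); print(s["t"],s["joints"])
plan(s,[.5805,-.0138,.105],4)
d=arm.get_image("wrist"); cv2.imwrite("pics/w1.png",d["pixels"][:,:,::-1]); np.savez("w1.npz",pos=s["tcp_pos"],q=s["orientation"],**d); print(d["intrinsics"],d["hand_eye"])
E
```

```text
1.975 [-8.86857488e-02  2.81633323e-01  1.78137854e+00  1.69680892e-03
  1.08362570e+00  1.45063248e+00]
grasp now [ 0.5807 -0.0075  0.1974] dp [ -1.   -6.  -92.4] turn [ 0.28 -0.05 -0.12]
[ 1.5 23.1 -0.2] [ 0.07 -0.01 -0.03]
[ 1.5 23.1 -0.2] [ 0.07 -0.01 -0.03]
[ 1.5 23.1 -0.2] [ 0.07 -0.01 -0.03]
[ 1.5 23.1 -0.3] [ 0.07 -0.01 -0.03]
[[371.64829954   0.         322.94614783]
 [  0.         371.64829954 238.2365436 ]
 [  0.           0.           1.        ]] [[ 9.99999478e-01  7.95256020e-04  6.40834104e-04 -1.44285557e-03]
 [-3.46402407e-04 -3.26166741e-01  9.45312190e-01  3.01365109e-02]
 [ 9.60783981e-04 -9.45311919e-01 -3.26166296e-01  8.40445182e-02]
 [ 0.00000000e+00  0.00000000e+00  0.00000000e+00  1.00000000e+00]]
```

View pics/w1.png

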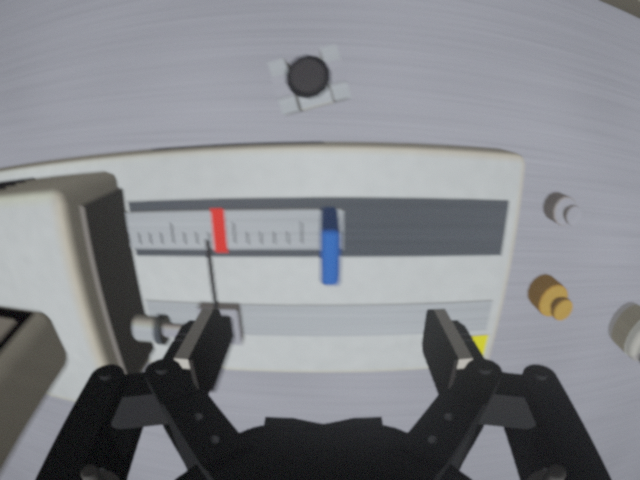

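The wrist view shows the tab between the fingers (blue front at px 330, 258), with the red band at (220, 231) and the grip hidden behind the left finger. I'll cast these pixels for a second estimate.

```bash
cat >> h.py <<'E'
def wcast(d,uv,z):
    K=d["intrinsics"]; v=np.array([(uv[0]-K[0,2])/K[0,0],(uv[1]-K[1,2])/K[1,1]]); th=np.linalg.norm(v)
    r=np.r_[np.sin(th)*v/max(th,1e-9),np.cos(th)]; H=d["hand_eye"]; R=rot(d["q"]).as_matrix()
    o=R@H[:3,3]+d["pos"]; r=R@H[:3,:3]@r
    return o+r*(z-o[2])/r[2]
E
python3 - <<'E'
from h import *
d=dict(np.load("w1.npz")); p=d["pixels"]; h=cv2.cvtColor(p,cv2.COLOR_RGB2HSV); H,S=h[...,0].astype(int),h[...,1]
for nm,m in (("blue",(H>100)&(H<130)&(S>120)),("red",((H<8)|(H>172))&(S>140))):
    m[:190]=0;m[300:]=0
    for s,c,l in blobs(m,100): print(nm,s,c)
for uv,z in (((330.5,233),.122),((330,282),.122),((219.5,231),.067),((208.5,241),.073),((505,200),.06),((500,255),.06),((130,203),.06)): print(uv,wcast(d,uv,z).round(4))
E
```

```text
blue [321 226  19  58 859] [329.9476135  254.71944121]
red [212 209  15  43 402] [218.75373134 229.98258706]
(330.5, 233) [ 0.5986 -0.0098  0.122 ]
(330, 282) [ 0.5677 -0.0107  0.122 ]
(219.5, 231) [0.5792 0.0707 0.067 ]
(208.5, 241) [0.5733 0.078  0.073 ]
(505, 200) [ 0.6099 -0.1479  0.06  ]
(500, 255) [ 0.5637 -0.1522  0.06  ]
(130, 203) [0.5983 0.1483 0.06  ]
```

{"fn": "servo_tool", "kwargs": {"commands": [85,2,24,0,0.2,0,-0.1,85,2,24,0,0,0,0,85,1,24,0,0,0,0,85,0,20,0,0,0,0,85,0,2,0,0,0,0]}}

```text
t: 2.65
tcp_pos: [0.5831, -0.0069, 0.2539]
orientation: [0.51, -0.508, 0.492, -0.489]
force: [0.5, -0.2, -0.2]
grip_width: 0.0849
```

```bash
python3 - <<'E'
from h import *; from bench import arm
s=arm.state(); print(s["t"],s["force"])
plan(s,[.5805,-.012,.105],1)
E
```

```text
2.65 [ 0.54941227 -0.21225101 -0.19204481]
grasp now [ 0.5829 -0.0062  0.0989] dp [-2.6 -5.1  6.1] turn [ 0.06  0.27 -0.26]
[ 5.  -6.1 -2.8] [ 0.06  0.27 -0.26]
```

{"fn": "servo_tool", "kwargs": {"commands": [85,6,-5,-1,0,0.3,-0.2,85,0,0,0,0,0,0,8,0,0,0,0,0,0,8,0,0,0,0,0,0,8,0,0,0,0,0,0]}}

```text
t: 3.28
tcp_pos: [0.5836, -0.0139, 0.2626]
orientation: [0.509, -0.506, 0.491, -0.493]
force: [0.2, 0.4, 0.0]
grip_width: 0.0318
```

{"fn": "servo_tool", "kwargs": {"commands": [8,0,0,0,0,0,0,8,0,0,0,0,0,0,8,0,0,0,0,0,0,8,0,0,0,0,0,0,8,0,0,0,0,0,0]}}

```text
t: 3.9
tcp_pos: [0.5836, -0.0135, 0.2628]
orientation: [0.509, -0.507, 0.491, -0.493]
force: [-0.4, -0.3, 1.5]
grip_width: 0.0115
```

```bash
python3 - <<'E'
from h import *; from bench import arm
s=arm.state(); print(s["t"],s["force"],s["grip_width"])
plan(s,[.5805,-.012,.105],1)
E
```

```text
3.9 [-0.39817372 -0.27832034  1.50215844] 0.011458634800551934
grasp now [ 0.5843 -0.0135  0.1078] dp [-3.1  1.5 -2.8] turn [-0.26  0.   -0.01]
[-1.6  2.8 -3.1] [-0.26  0.   -0.01]
```

{"fn": "servo_tool", "kwargs": {"commands": [8,5,0,0,0,0,0,8,10,0,0,0,0,0,8,12,0,0,0,0,0,8,12,0,0,0,0,0,8,12,0,0,0,0,0], "grip_force": 60}}

```text
t: 4.53
tcp_pos: [0.5852, -0.0575, 0.2629]
orientation: [0.513, -0.503, 0.495, -0.489]
force: [-0.1, 8.9, 1.6]
grip_width: 0.011
```

```bash
python3 - <<'E'
from h import *; from bench import arm
s=arm.state(); print(s["t"],s["force"],s["grip_width"])
plan(s,[.5836+.0316*.105,-.0135-.105,.108],1)
E
```

```text
4.525 [-0.12237264  8.91301422  1.61245113] 0.010956643928808229
grasp now [ 0.5858 -0.0551  0.1079] dp [  1.7 -61.    0.1] turn [-0.24  0.05 -0.86]
[61.  -1.  -0.3] [-0.24  0.05 -0.86]
```

{"fn": "servo_tool", "kwargs": {"commands": [8,11,0,0,0,0,-0.5,8,11,0,0,0,0,-0.3,8,11,0,0,0,0,-0.2,8,11,0,0,0,0,0,8,10,0,0,0,0,0]}}

```text
t: 5.15
tcp_pos: [0.5869, -0.1038, 0.2629]
orientation: [0.512, -0.504, 0.495, -0.489]
force: [-1.9, 9.0, 3.0]
grip_width: 0.011
```

```bash
python3 - <<'E'
from h import *; from bench import arm
s=arm.state(); print(s["t"],s["force"],s["grip_width"])
plan(s,[.5836+.0316*.105,-.0135-.105,.108],1)
E
```

```text
5.15 [-1.93988322  9.03287523  2.99049928] 0.010955689425131705
grasp now [ 0.5873 -0.1015  0.1079] dp [ -0.  -14.7   0.1] turn [-0.17  0.03 -0.83]
[14.7 -0.3 -0.5] [-0.17  0.03 -0.83]
```

{"fn": "servo_tool", "kwargs": {"commands": [8,8,0,0,0,0,-0.5,8,8,0,0,0,0,-0.3,8,6,0,0,0,0,0,8,6,0,0,0,0,0,8,6,0,0,0,0,0]}}

```text
t: 5.78
tcp_pos: [0.5881, -0.1239, 0.2628]
orientation: [0.515, -0.499, 0.501, -0.485]
force: [-1.0, 21.1, 5.5]
grip_width: 0.0109
```

```bash
python3 - <<'E'
from h import *; from bench import arm
s=arm.state(); print(s["t"],s["force"],s["grip_width"])
plan(s,[.5836+.0316*.105,-.0135-.105,.108],1)
E
```

```text
5.775 [-1.04107467 21.13590262  5.51686256] 0.010935277292792988
grasp now [ 0.5879 -0.119   0.1079] dp [-1.2  5.4  0.2] turn [-0.01 -0.12 -1.81]
[-5.4  0.  -1. ] [-0.01 -0.12 -1.81]
```

{"fn": "servo_tool", "kwargs": {"commands": [8,6,0,0,0,0,0,8,5,0,0,0,0,0,8,4,0,0,0,0,0,8,4,0,0,0,0,0,8,3,0,0,0,0,0]}}

```text
t: 6.4
tcp_pos: [0.5889, -0.1277, 0.2628]
orientation: [0.522, -0.496, 0.506, -0.475]
force: [-1.1, 13.0, 4.2]
grip_width: 0.0113
```

```bash
python3 - <<'E'
from h import *; from bench import arm
s=arm.state(); print(s["t"],s["force"],s["grip_width"])
plan(s,[.5836+.0316*.105,-.0135-.105,.108],1)
d=arm.get_image("top"); cv2.imwrite("pics/top2.png",cv2.resize(d["pixels"][180:330,160:360,::-1],(800,600),interpolation=2))
E
```

```text
6.4 [-1.09070351 12.98920697  4.18253121] 0.011338954970257156
grasp now [ 0.588  -0.1189  0.108 ] dp [-2.   9.2  0.2] turn [ 0.23  0.4  -3.28]
[-9.3  0.3 -1.6] [ 0.23  0.4  -3.28]
```

View pics/top2.png

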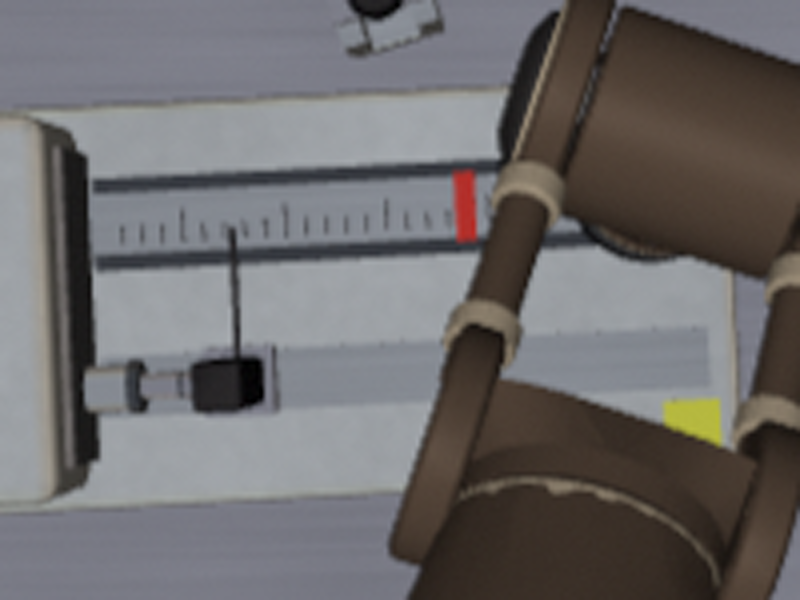

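The blade is at its stop: the tab held at y = -0.119 while I kept pulling. In the picture the red band sits at (465, 205) in the crop, and the rod is still in. I'll ease the tilt a little and open.

{"fn": "servo_tool", "kwargs": {"commands": [8,-3,0,0,0,0,-1.5,8,0,0,0,0,0,0,85,0,0,0,0,0,0,85,0,0,0,0,0,0,85,0,0,0,0,0,0]}}

```text
t: 7.08
tcp_pos: [0.5886, -0.1241, 0.2625]
orientation: [0.516, -0.503, 0.499, -0.481]
force: [0.8, 0.1, -0.2]
grip_width: 0.0654
```

{"fn": "servo_tool", "kwargs": {"commands": [85,0,0,0,0,0,0,85,0,0,0,0,0,0,85,0,0,0,0,0,0,85,0,-15,0,0,0,0,85,0,-25,0,0,0,0]}}

```text
t: 7.7
tcp_pos: [0.5878, -0.1257, 0.3018]
orientation: [0.515, -0.504, 0.501, -0.479]
force: [0.2, -0.8, 0.2]
grip_width: 0.0849
```

{"fn": "servo_tool", "kwargs": {"commands": [85,0,-25,0,0,0,0,85,0,-25,0,0,0,0,85,0,-15,0,0,0,0,85,0,0,0,0,0,0,85,0,0,0,0,0,0]}}

```text
t: 8.32
tcp_pos: [0.5892, -0.128, 0.3746]
orientation: [0.517, -0.502, 0.499, -0.482]
force: [-0.6, 0.5, -0.5]
grip_width: 0.0849
```

```bash
python3 - <<'E'
from h import *; from bench import arm
s=arm.state(); print(s["t"],s["force"],s["grip_width"])
plan(s,[.4985,.0725,.21],10)
d=arm.get_image("wrist"); cv2.imwrite("pics/w2.png",d["pixels"][:,:,::-1]); np.savez("w2.npz",pos=s["tcp_pos"],q=s["orientation"],**d)
E
```

```text
8.325 [-0.59955947  0.51514886 -0.53749188] 0.08488244115181103
grasp now [ 0.5888 -0.1232  0.2197] dp [-90.7 200.5  -9.6] turn [ 0.12  0.39 -1.77]
[-20.3   1.6  -8.3] [ 0.01  0.04 -0.18]
[-20.3   1.5  -8.3] [ 0.01  0.04 -0.18]
[-20.3   1.5  -8.3] [ 0.01  0.04 -0.18]
[-20.3   1.4  -8.3] [ 0.01  0.04 -0.18]
[-20.3   1.4  -8.4] [ 0.01  0.04 -0.18]
[-20.3   1.3  -8.4] [ 0.01  0.04 -0.18]
[-20.3   1.2  -8.4] [ 0.01  0.04 -0.18]
[-20.3   1.2  -8.4] [ 0.01  0.04 -0.18]
[-20.3   1.1  -8.4] [ 0.01  0.04 -0.18]
[-20.3   1.   -8.4] [ 0.01  0.04 -0.18]
```

View pics/w2.png

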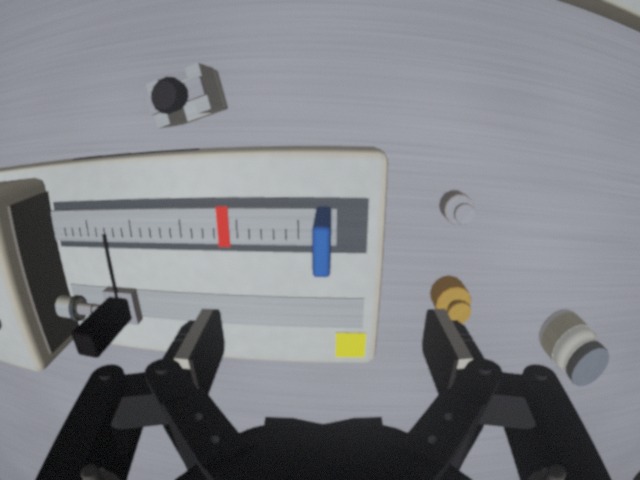

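The blade is released and stays out: the tab is at (322, 240), the band at (222, 227) and the pointer tip at (105, 236). Now I'll move over the black grip.

{"fn": "servo_tool", "kwargs": {"commands": [85,-20,1.5,-8.5,0,0,-0.4,85,-20,1.5,-8.5,0,0,-0.4,85,-20,1.5,-8.5,0,0,-0.4,85,-20,1.5,-8.5,0,0,-0.4,85,-20,1.5,-8.5,0,0,0]}}

```text
t: 9.0
tcp_pos: [0.5381, -0.0223, 0.3651]
orientation: [-0.508, 0.511, -0.494, 0.487]
force: [-0.9, 0.4, -0.0]
grip_width: 0.0848
```

```bash
python3 - <<'E'
from h import *; from bench import arm
d=dict(np.load("w2.npz"))
for uv,z in (((222,227),.067),((105,236),.073),((322,252),.122)): 
    w=wcast(d,uv,z); print(uv,w.round(4))
d=arm.get_image("top"); p=d["pixels"]; cv2.imwrite("pics/top3.png",cv2.resize(p[180:330,160:360,::-1],(800,600),interpolation=2))
np.savez("top3.npz",**d)
s=arm.state(); plan(s,[.4985,.0725,.21],5)
E
```

```text
(222, 227) [ 0.582  -0.0357  0.067 ]
(105, 236) [0.571  0.0768 0.073 ]
(322, 252) [ 0.5863 -0.1184  0.122 ]
grasp now [ 0.5349 -0.0193  0.2096] dp [-38.3  92.8   0.5] turn [ 0.67  0.44 -0.39]
[-18.9   0.1  -6.9] [ 0.13  0.09 -0.08]
[-18.8   0.1  -7. ] [ 0.13  0.09 -0.08]
[-18.8   0.   -7. ] [ 0.13  0.09 -0.08]
[-18.8  -0.   -7. ] [ 0.13  0.09 -0.08]
[-18.8  -0.1  -7. ] [ 0.13  0.09 -0.08]
```

View pics/top3.png

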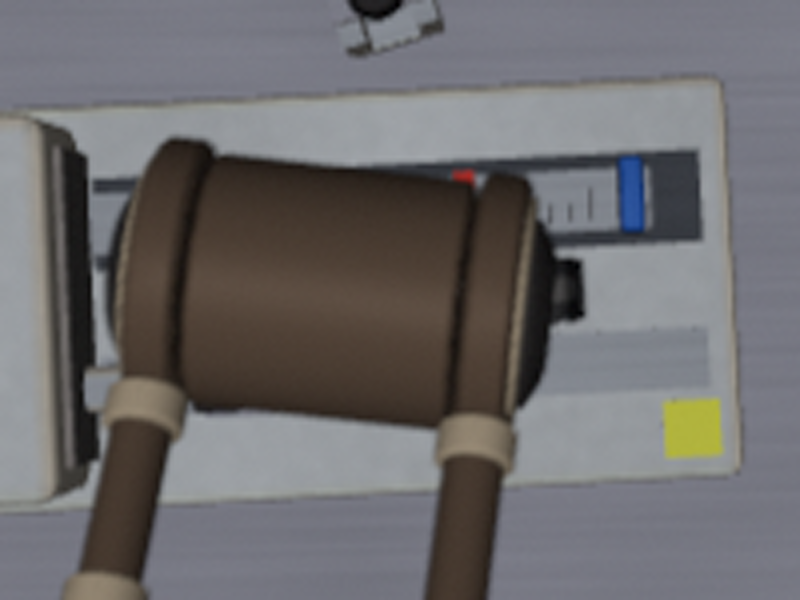

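{"fn": "servo_tool", "kwargs": {"commands": [85,-19,0,-7,0.2,0.1,-0.1,85,-19,0,-7,0.2,0.1,-0.1,85,-19,0,-7,0.2,0.1,-0.1,85,-19,0,-7,0,0,0,85,-16,0,-7,0,0,0]}}

```text
t: 9.68
tcp_pos: [0.4949, 0.0764, 0.3649]
orientation: [0.509, -0.509, 0.491, -0.491]
force: [0.0, 0.1, 0.8]
grip_width: 0.0854
```

```bash
python3 - <<'E'
from h import *; from bench import arm
s=arm.state(); print(s["t"],s["joints"].round(2)); plan(s,[.4985,.0725,.12],4)
d=arm.get_image("wrist"); cv2.imwrite("pics/w3.png",d["pixels"][:,:,::-1]); np.savez("w3.npz",pos=s["tcp_pos"],q=s["orientation"],**d)
E
```

```text
9.675 [0.07 0.11 1.96 0.   1.07 1.6 ]
grasp now [0.4949 0.0765 0.2099] dp [  3.6  -3.9 -89.9] turn [ 0.    0.28 -0.05]
[ 1.  22.5  0.9] [ 0.    0.07 -0.01]
[ 1.  22.5  0.9] [ 0.    0.07 -0.01]
[ 1.  22.5  0.9] [ 0.    0.07 -0.01]
[ 1.  22.5  0.9] [ 0.    0.07 -0.01]
```

View pics/w3.png

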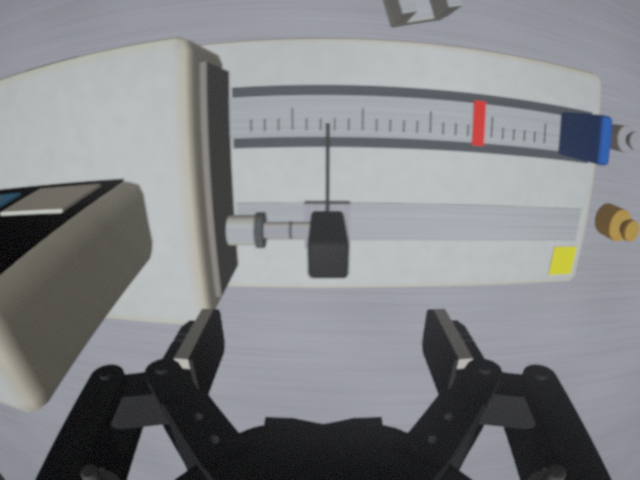

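The grip is at (328, 260) between the open fingers. The pointer tip is at (328, 126) and the band at (478, 123).

```bash
python3 - <<'E'
from h import *
d=dict(np.load("w3.npz"))
for uv,z in (((309,276),.14),((347,276),.14),((310,238),.14),((347,238),.14),((478.5,123),.067),((328,126),.073)):
    print(uv,wcast(d,uv,z).round(4))
E
```

```text
(309, 276) [0.4884 0.0857 0.14  ]
(347, 276) [0.4892 0.0638 0.14  ]
(310, 238) [0.5116 0.0857 0.14  ]
(347, 238) [0.5123 0.0652 0.14  ]
(478.5, 123) [ 0.5824 -0.0357  0.067 ]
(328, 126) [0.5711 0.0773 0.073 ]
```

{"fn": "servo_tool", "kwargs": {"commands": [85,1,23,2,0,0.2,0,85,1,23,2,0,0.1,0,85,0.5,23,1,0,0,0,85,0.5,15,0.5,0,0,0,85,0,0,0,0,0,0]}}

```text
t: 10.35
tcp_pos: [0.4998, 0.0764, 0.2798]
orientation: [0.51, -0.508, 0.491, -0.491]
force: [-0.4, -0.1, 0.4]
grip_width: 0.0849
```

```bash
python3 - <<'E'
from h import *; from bench import arm
s=arm.state(); print(s["t"],s["force"]); plan(s,[.5003,.0750,.12],1)
E
```

```text
10.35 [-0.40381687 -0.12257012  0.37696198]
grasp now [0.5002 0.0766 0.1248] dp [ 0.5 -1.4 -4.8] turn [-0.15  0.2  -0.08]
[1.4 4.8 0.4] [-0.15  0.2  -0.08]
```

{"fn": "servo_tool", "kwargs": {"commands": [85,1.5,5,0.5,0,0.2,0,20,0,0,0,0,0,0,20,0,0,0,0,0,0,20,0,0,0,0,0,0,20,0,0,0,0,0,0]}}

```text
t: 10.98
tcp_pos: [0.5019, 0.0737, 0.2773]
orientation: [0.51, -0.507, 0.489, -0.494]
force: [-0.3, -6.0, -0.4]
grip_width: 0.0231
```

{"fn": "servo_tool", "kwargs": {"commands": [20,0,0,0,0,0,0,20,0,0,0,0,0,0,20,0,0,0,0,0,0,20,0,0,0,0,0,0,20,0,0,0,0,0,0]}}

```text
t: 11.6
tcp_pos: [0.5018, 0.0736, 0.2773]
orientation: [0.51, -0.507, 0.489, -0.494]
force: [-0.0, -0.9, -0.8]
grip_width: 0.0233
```

```bash
python3 - <<'E'
from h import *; from bench import arm
s=arm.state(); print(s["t"],s["force"],s["grip_width"]); plan(s,[.5003+.0316*.113,.0750-.113,.12],1)
E
```

```text
11.6 [-0.01919521 -0.94722054 -0.81873802] 0.023331147474128493
grasp now [0.503  0.0734 0.1223] dp [   2.  -111.6   -2.3] turn [-0.44  0.06  0.1 ]
[111.6   2.5  -1.6] [-0.44  0.06  0.1 ]
```

{"fn": "servo_tool", "kwargs": {"commands": [20,6,0,0,0,0,0,20,12,0,0,0,0,-0.2,20,13,0,0,0,0,-0.2,20,13,0,0,0,0,-0.2,20,12,0,0,0,0,-0.2]}}

```text
t: 12.22
tcp_pos: [0.5035, 0.0213, 0.2774]
orientation: [0.51, -0.506, 0.49, -0.495]
force: [1.0, 8.4, -1.7]
grip_width: 0.0233
```

{"fn": "servo_tool", "kwargs": {"commands": [20,11,0,0,0,0,-0.2,20,11,0,0,0,0,-0.2,20,10,0,0,0,0,-0.2,20,9,0,0,0,0,-0.2,20,6,0,0,0,0,-0.2]}}

```text
t: 12.85
tcp_pos: [0.5048, -0.0204, 0.2773]
orientation: [0.51, -0.504, 0.491, -0.495]
force: [1.0, 10.3, -0.8]
grip_width: 0.0231
```

```bash
python3 - <<'E'
from h import *; from bench import arm
s=arm.state(); print(s["t"],s["force"],s["grip_width"]); plan(s,[.503+.0316*.113,.0734-.113,.122],1)
d=arm.get_image("wrist"); cv2.imwrite("pics/w4.png",d["pixels"][:,:,::-1]); np.savez("w4.npz",pos=s["tcp_pos"],q=s["orientation"],**d)
E
```

```text
12.85 [ 1.00006858 10.28459467 -0.83307041] 0.02307539423303343
grasp now [ 0.5063 -0.0201  0.1223] dp [  1.8 -19.2  -0.3] turn [-0.54 -0.14 -0.08]
[19.3  0.3  1.2] [-0.54 -0.14 -0.08]
```

View pics/w4.png

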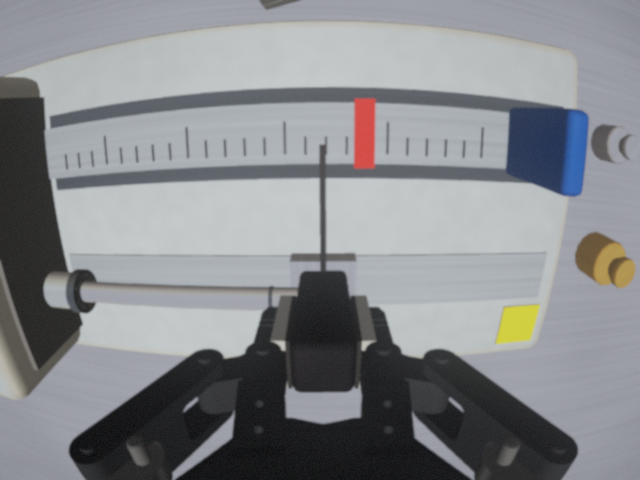

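```bash
python3 - <<'E'
from h import *
d=dict(np.load("w4.npz"))
a=wcast(d,(365,134),.067);b=wcast(d,(322.5,147),.073); print(a,b,(b-a)@EX,(b-a)@EY)
E
```

```text
[ 0.58220855 -0.03675443  0.067     ] [ 0.57549027 -0.01643379  0.073     ] 0.020522783231268243 0.006072791522322198
```

The pointer tip is at (322, 147) and the band at (365, 134), so about 20.5 mm remains.

{"fn": "servo_tool", "kwargs": {"commands": [20,6,0,0,0,0,0,20,6,0,0,0,0,-0.2,20,5,0,0,0,0,0,20,4,0,0,0,0,0,20,2,0,0,0,0,0]}}

```text
t: 13.52
tcp_pos: [0.5054, -0.0371, 0.2774]
orientation: [0.513, -0.503, 0.493, -0.491]
force: [1.4, 10.1, -1.1]
grip_width: 0.0232
```

```bash
python3 - <<'E'
from h import *; from bench import arm
s=arm.state(); print(s["t"],s["force"],s["grip_width"]); plan(s,[.503+.0316*.113,.0734-.113,.122],1)
d=arm.get_image("wrist"); cv2.imwrite("pics/w5.png",d["pixels"][:,:,::-1]); np.savez("w5.npz",pos=s["tcp_pos"],q=s["orientation"],**d)
E
```

```text
13.525 [ 1.38528432 10.08883891 -1.07849232] 0.023197006087082663
grasp now [ 0.5068 -0.0352  0.1224] dp [ 1.2 -2.5 -0.4] turn [-0.54  0.05 -0.68]
[2.5 0.4 1.1] [-0.54  0.05 -0.68]
```

View pics/w5.png

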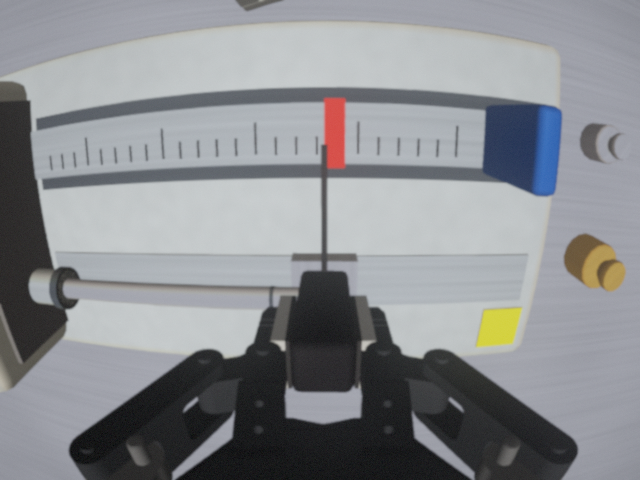

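{"fn": "servo_tool", "kwargs": {"commands": [20,3,0,0,0,0,0,20,3,0,0,0,0,0,20,1,0,0,0,0,0,20,0,0,0,0,0,0,20,0,0,0,0,0,0]}}

```text
t: 14.2
tcp_pos: [0.5054, -0.0385, 0.2774]
orientation: [0.516, -0.502, 0.493, -0.489]
force: [0.5, 9.7, -0.7]
grip_width: 0.0231
```

```bash
python3 - <<'E'
from h import *; from bench import arm
d=dict(np.load("w5.npz"))
a=wcast(d,(335,134),.067);b=wcast(d,(323.5,147),.073); print("before",(b-a)@EX)
s=arm.state(); print(s["t"],s["force"],s["grip_width"]); plan(s,[.503+.0316*.113,.0734-.113,.122],1)
d=arm.get_image("wrist"); cv2.imwrite("pics/w6.png",cv2.resize(d["pixels"][80:230,220:420,::-1],(800,600))); np.savez("w6.npz",pos=s["tcp_pos"],q=s["orientation"],**d)
E
```

```text
before 0.005462061765180041
14.2 [ 0.47570703  9.73247579 -0.65829044] 0.023145992985769345
grasp now [ 0.5068 -0.0356  0.1224] dp [ 1.2 -1.1 -0.4] turn [-0.54  0.25 -1.05]
[1.2 0.4 1.1] [-0.54  0.25 -1.05]
```

View pics/w6.png

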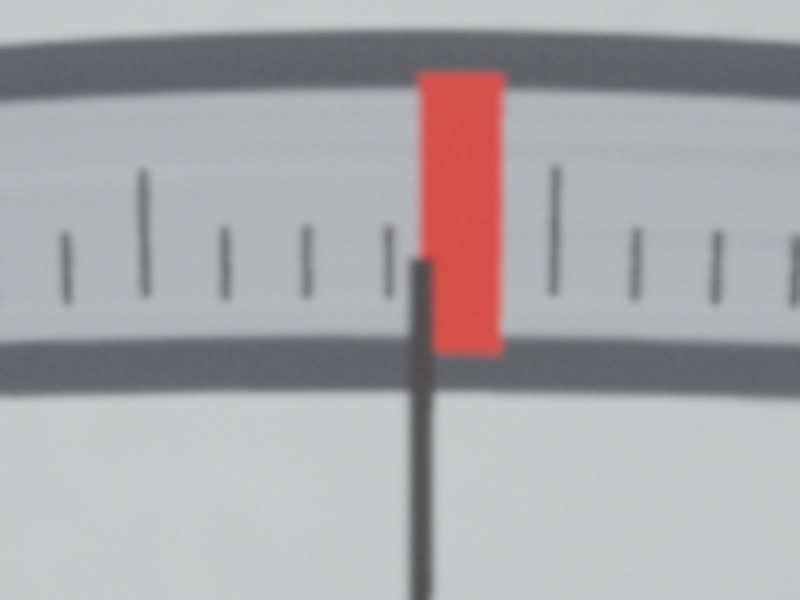

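The pointer lies at the band's near edge (crop 420 against a band of 420–503), because each row sags under the spring. I'll add holding shifts.

{"fn": "servo_tool", "kwargs": {"commands": [20,4,0,0,0,0,-0.3,20,3,0,0,0,0,-0.3,20,2,0,0,0,0,-0.3,20,1.5,0,0,0,0,-0.2,20,1.3,0,0,0,0,-0.2]}}

```text
t: 14.88
tcp_pos: [0.5056, -0.0433, 0.2774]
orientation: [0.513, -0.504, 0.491, -0.492]
force: [1.5, 11.8, -0.3]
grip_width: 0.0232
```

```bash
cat > m.py <<'E'
from h import *; from bench import arm; import sys
s=arm.state(); print(s["t"],s["force"],s["grip_width"],abs(s["joint_vel"]).max()); plan(s,[.503+.0316*.113,.0734-.113,.122],1)
d=arm.get_image("wrist"); p=d["pixels"]; cv2.imwrite(f"pics/{sys.argv[1]}.png",cv2.resize(p[80:230,220:420,::-1],(800,600)))
d.update(pos=s["tcp_pos"],q=s["orientation"]); print(s["tcp_pos"])
h=cv2.cvtColor(p,cv2.COLOR_RGB2HSV); m=((h[...,0]<8)|(h[...,0]>172))&(h[...,1]>120); m[:80]=0;m[180:]=0
b=max(blobs(m),key=lambda t:t[0][4]); x0,y0,w,hh,A=b[0]; 
row=h[110:142,:,2]; top=m[y0+5:y0+35].sum(0); cs=np.where(top>15)[0]; mk=((cs[0]+cs[-1])/2,y0+20)
ps=[]
for r in range(178,200):
    v=p[r].astype(int).sum(1); c=np.arange(280,380); wgt=np.clip(np.median(v[280:380])-60-v[280:380],0,None); ps.append((c*wgt).sum()/wgt.sum())
f=np.polyfit(np.arange(178,200),ps,1); tip=(np.polyval(f,147),147)
a=wcast(d,mk,.067);b=wcast(d,tip,.073); print(mk,tip,"pointer in mark x mm",((b-a)@EX*1e3).round(2))
E
python3 m.py w7
```

```text
14.875 [ 1.47671482 11.84983232 -0.32687707] 0.023163664210130077 0.01130652283088519
grasp now [ 0.507  -0.0419  0.1224] dp [ 1.   3.7 -0.4] turn [-0.55  0.11 -0.48]
[-3.6  0.4  1.1] [-0.55  0.11 -0.48]
[ 0.50557727 -0.04328403  0.27737305]
(np.float64(320.0), np.int32(118)) (np.float64(323.88054379977353), 147) pointer in mark x mm -1.94
```

View pics/w7.png

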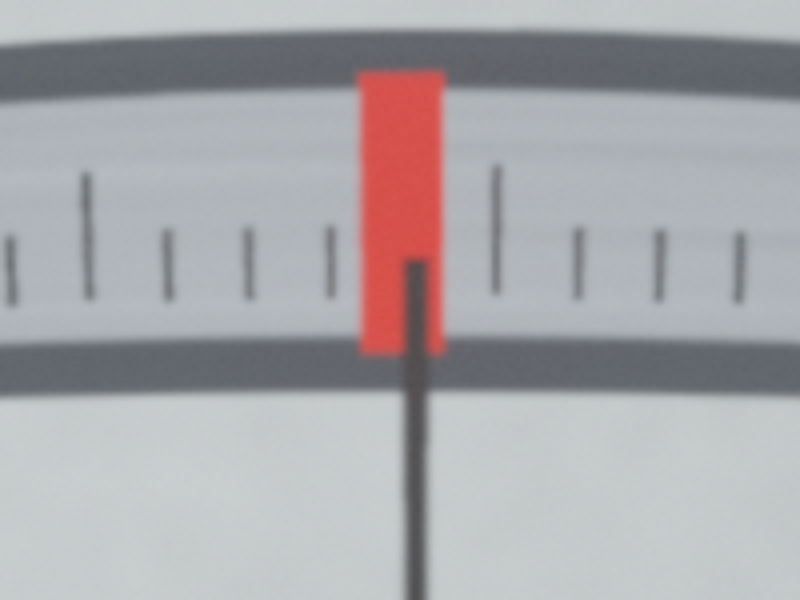

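The pointer is now inside the band, about 1.8 mm past its middle (crop 416, band centre 402). I'll hold and let it ease back slightly.

{"fn": "servo_tool", "kwargs": {"commands": [20,0.9,0,0,0,0,-0.2,20,0.9,0,0,0,0,-0.2,20,1,0,0,0,0,-0.2,20,1,0,0,0,0,-0.2,20,1.2,0,0,0,0,-0.2]}}

```text
t: 15.55
tcp_pos: [0.5055, -0.0405, 0.2774]
orientation: [0.512, -0.504, 0.491, -0.492]
force: [0.7, 11.2, 0.1]
grip_width: 0.0232
```

```bash
python3 m.py w8; python3 m.py w9
```

```text
15.55 [ 0.65350368 11.20304056  0.08943128] 0.0231809314238695 0.007462727064922459
grasp now [ 0.5069 -0.0394  0.1224] dp [ 1.1  0.9 -0.4] turn [-0.54  0.04 -0.4 ]
[-0.9  0.4  1.1] [-0.54  0.04 -0.4 ]
[ 0.50551555 -0.04052921  0.27738222]
(np.float64(325.0), np.int32(118)) (np.float64(323.0483439458125), 147) pointer in mark x mm 0.87
15.6 [ 1.1989599  10.8811527   0.30591489] 0.022946623625528746 0.001925356947557139
grasp now [ 0.5069 -0.0394  0.1224] dp [ 1.1  0.9 -0.4] turn [-0.53  0.04 -0.4 ]
[-0.9  0.4  1.1] [-0.53  0.04 -0.4 ]
[ 0.50549609 -0.04051513  0.27735014]
(np.float64(325.0), np.int32(118)) (np.float64(322.99031226522385), 147) pointer in mark x mm 0.9
```

View pics/w9.png

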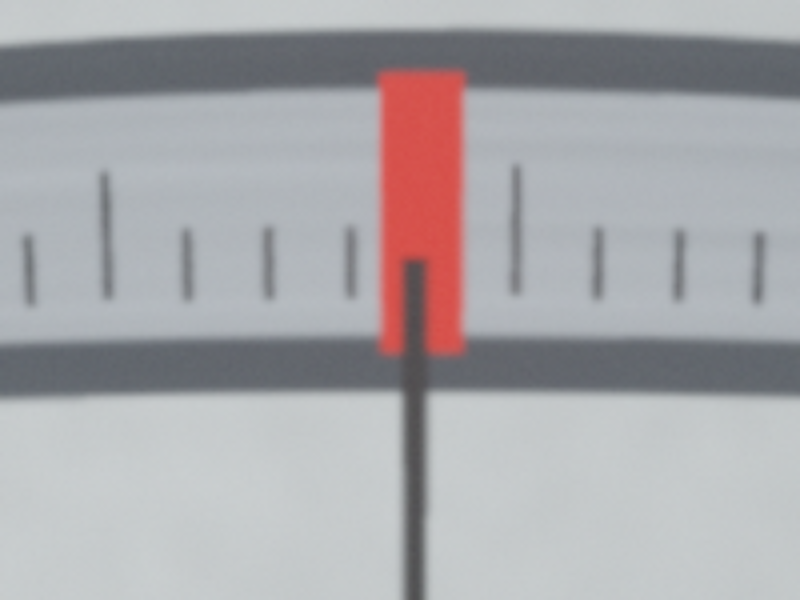

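```bash
python3 - <<'E'
from bench import arm
print(arm.job_done()); s=arm.state(); print(s["t"],s["tcp_pos"],s["force"],s["grip_width"])
E
```

```text
the job is handed in; nothing more can be done
None
the job is handed in; nothing more can be done
```

I pulled the blade out by its blue tab to its stop, let go of it, then drew the rod out until its pointer lay in the red band. I handed the job in at about 15.6 s, still holding the grip.

- **Blade:** The tab stopped moving at y = -0.119 m while I kept pulling, with forces up to 21 N. That is about 105 mm of travel from where I gripped it. After I let go, the pictures showed it still out.
- **Rod and pointer:** Two pictures taken 0.05 s apart put the pointer 0.9 mm from the middle of the band, against a limit of 5 mm, with no visible motion. The spring force was about 11 N and the fingers were closed on the grip at 23 mm.
- **Sag under the spring:** At first the arm gave way slightly with each row, and one approach stopped at the band's edge. I corrected this with small holding shifts. The pointer then went 1.9 mm past the middle before settling, but stayed inside the band.
- **Disagreement between cameras:** The top and wrist cameras differed by about 3.5 mm on the tab's position. I used a value between them for that grasp, and the wrist view for the pointer.
- **Not checked:** I did not measure the weights, clamp and jar again at the end. The arm never went near them. There was no verdict on handing in, and no state could be read afterwards.

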